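Clear paint bottles and a brush off the painting table

TASK

Tidy the painting table: stand the two paint bottles that are on the table upright in the white basket, and put the brush that is on the table into the yellow tub that already holds one, wholly inside and below its rim. Set the bottles down in the basket rather than dropping them. The bottle already in the basket must still stand there, the brush already in the tub must stay inside it, and everything else on the table stays where it is.

Things in the scene. Friction and masses are not known exactly. Their poses are not given: they have to be found in the camera images.
- basket: White plastic basket, an open box fixed to the table: 260 mm (its x) by 150 mm (its y) by 60 mm high, walls and floor 5 mm thick. Origin at the centre of its underside, z up. One bottle already stands in it near its +x end; the rest is empty. It lies on the left or the right of the table.
- tub: Yellow plastic tub, an open box fixed to the table: 240 mm (its x) by 170 mm (its y) by 60 mm high, walls and floor 5 mm thick. Origin at the centre of its underside, z up. A brush already lies in it along its -y wall. The basket is on one side of the table and the tub on the other. (Two stacked yellow tubs at the far right edge of the table are spares, not for use.)
- bottle_white: Squeeze bottle of paint, loose, standing on the table at the start: white body, lime green cap. A plain cylinder of 46 mm diameter from 0 to 97 mm height, cap above it (42 mm at its widest) ending in a nozzle at 135 mm. 0.11 to 0.22 kg. Origin at the centre of its underside, z up along the bottle.
- bottle_pink: Squeeze bottle of paint, loose, standing on the table at the start: pink body, orange cap. A plain cylinder of 46 mm diameter from 0 to 97 mm height, cap above it (42 mm at its widest) ending in a nozzle at 135 mm. 0.11 to 0.22 kg. Origin at the centre of its underside, z up along the bottle.
- brush_wood: Wide flat paint brush, loose, lying flat on the table at the start: light wooden handle, black hair. 140 mm long, 16 mm thick; the handle is 24 mm wide and runs from x = -70 to +10 mm, then a steel ferrule 28 mm wide to +35 mm, then hair to +70 mm. About 50 g. Origin under the middle of its length, on its underside; x points from handle to hair, z up.
- stored_bottle: Dark blue bottle with orange cap, the same size as the other bottles, already standing loose in the basket; origin at the centre of its underside.
- stored_brush: Brush with green handle and black hair, the same size as the other brushes, already lying loose in the tub; origin under the middle of its length.
- palette: Round white flower palette, 80 mm across, 12 mm high, loose in the middle of the table among the things to clear; leave it. Origin under its centre.
- water_mug: Blue mug, 76 mm across, 85 mm high, loose, towards the far edge; leave it. Origin under its centre.
- owl: Small painted blue owl figure, 60 mm across, 80 mm high, loose, standing among the things to clear; leave it. Origin under its centre.
- brush_wood_butt (a point): Centre of the handle end of this brush.
- brush_wood_hair (a point): Centre of the hair end of this brush.
- stored_brush_butt (a point): Centre of the handle end of this brush.
- stored_brush_hair (a point): Centre of the hair end of this brush.

How it is judged:
By the outcome, as a careful person would: the job done as asked, in the order asked, and still so for the second after the job is handed in, with the robot touching nothing.
It also fails if it takes over 69 s, if anything falls off the work surface, if the arm or the gripper's body presses on something with over 40 N, if the wrist force passes 120 N, or if a joint passes its speed limit or range.

ROBOT

A 6-joint arm with a two-finger parallel gripper is mounted at the origin on the work surface. World frame = base frame: x ahead of the robot, y to its left, z up, the work surface at z = 0. Lengths are in m, angles in rad, forces in N, time in s.
With the tool pointing down it reaches from about 0.25 to 0.775 m from the base axis. Payload 4 kg.
Tool frame: the origin (TCP) lies midway between the tips of the shut fingers; the grasp point (between the pads) lies 19 mm behind it; z points along the fingers, y is the direction in which the jaws open and shut (so a half turn about z gives the same grasp; the last joint's range is limited). The gripper opens to 94 mm and grips with 3 to 60 N. Pads are 16 mm wide; open, the fingers measure 119 mm over their backs; the gripper's body (75 mm by 177 mm) begins 78 mm behind the grasp point.
Start: joints at [-1.213, 0.087, 1.371, -0, 1.684, -0.103], TCP at [0.245, -0.493, 0.206] pointing down, gripper open.
Joint ranges: [-3.1, 3.1], [-0.76, 2.03], [0.27, 2.55], [-1.08, 4.22], [0.17, 2.65], [-2.57, 2.57]. Speed limits (rad/s): [2.79, 2.79, 3.14, 3.14, 3.14, 3.14].

INTERFACE

Orientations are given as [roll, pitch, yaw] about the fixed x, y, z axes, in that order (R = Rz(yaw) Ry(pitch) Rx(roll)).
In Python, from bench import get_obs, snapshot, ticket gives the robot as it stands.
- The arm moves only by the shell command python3 -m creep 'ROWS' [OPENING]. ROWS is JSON, a list that holds one entry, the list of rows, each a list of 4 numbers: the shift along the tool's x, y, z in mm, then the turn about the tool's z in degrees. A call has 1 to 8 rows; each row shifts and turns the commanded pose from where the row before left it, along the tool's axes as they then stand; what a row does not reach is not made up. A row lasts 1/8 s, in which the tool goes at most 62.5 mm and 10.7 degrees, less where a joint would pass 70% of its speed; a pose out of reach is approached as far as the arm can. A call with a gripper value outside its range is refused whole. OPENING is the opening, from 0 (shut) to 1 (fully open), set as the call begins (- or left out, the last holds). The fingers move at their own pace and stop on an object; the grip force is fixed at half the most. Time passes only in rows, so rows that do not move let the fingers close. It gives the time, the measured TCP pose, the force and the opening at its end, in the units of the state.
- get_obs(): the state, without advancing time (a new reading comes with each control period).
- snapshot(name): name is "scene" or "top" or "wrist"; returns a dict with "color" (480x640x3 uint8, red, green, blue), "depth" (480x640 float32, m along the optical axis (not along the pixel's ray), 0 where there is no reading), "fx", "fy", "cx", "cy" (pixels), "extrinsics" (4x4, takes a point from world to camera coordinates). Camera axes: x right, y down, z forward; pixel columns grow to the right and rows downward; lengths in m; the calibration is good to about 2 mm. A picture is of the moment at which its call begins.
- ticket.close_job(): hands the job in, once; it reports no verdict.
The state is a dict: "time": time; "joint_positions": joint angles; "qvel": joint speeds; "joint_torque": joint torques, N m; "tool_pos": TCP position; "ee_rot": TCP orientation; "wrist_force": force on the tool from outside, world axes, zero at the start; "wrist_torque": the same for the moment, N m; "width": finger opening in m.
Only numpy, scipy, OpenCV 4.12 (cv2) and the standard library are available. Lean on these libraries where they do the work, as an engineer would, in place of code of your own. Each camera call takes 0.05 s, during which the arm holds its last target. There are 200 camera calls.

## Working session

There is one attempt and no reset: what is moved stays moved. The work goes in short steps, Python scripts to look and compute and a shell command to move; the robot and the scene stay as the last step left them, time stands still between calls to the robot, and variables do not carry over. Pictures are saved under pics/ and viewed, on a budget of 10 in all, crops included, one or two more only if the job needs it, and the job is handed in when it is done.

```bash
mkdir -p pics; ls; cat > h.py <<'E'
import numpy as np, cv2
from bench import get_obs, snapshot, ticket
def world(s):
    d=s["depth"]; v,u=np.mgrid[:480,:640]
    p=np.stack([(u-s["cx"])*d/s["fx"],(v-s["cy"])*d/s["fy"],d],-1)
    T=np.array(s["extrinsics"]); 
    return (p-T[:3,3])@T[:3,:3]
def save(s,n): cv2.imwrite(f"pics/{n}.png",s["color"][...,::-1])
E
python3 - <<'E'
from h import *
o=get_obs(); print(o)
s=snapshot("top"); save(s,"top1"); w=world(s); np.save("top1.npy",w)
print(np.array(s["extrinsics"]).round(3))
E
```

```text
pics
{'time': 0.0, 'joint_positions': array([-1.21305873e+00,  8.79585514e-02,  1.37223312e+00, -1.54704374e-05,
        1.68356130e+00, -1.03090043e-01]), 'qvel': array([ 0.00121986, -0.00173307, -0.00014327, -0.00119568, -0.00052733,
        0.00152845]), 'joint_torque': array([ 1.49923108e-03, -3.40173018e+01, -3.02425182e+01,  7.19998847e-02,
        3.28593620e-02, -1.54086010e-04]), 'tool_pos': array([ 0.24438809, -0.49212818,  0.20431293]), 'ee_rot': array([-3.13944222e+00, -2.07018767e-04,  4.60825688e-01]), 'wrist_force': array([-0.62512473, -0.14853991,  0.66297734]), 'wrist_torque': array([ 0.01059946, -0.04754226, -0.05346215]), 'width': 0.0943931692508315}
[[-0.023 -1.    -0.006 -0.005]
 [-0.992  0.024 -0.128  0.575]
 [ 0.128  0.003 -0.992  1.257]
 [ 0.     0.     0.     1.   ]]
```

View pics/top1.png

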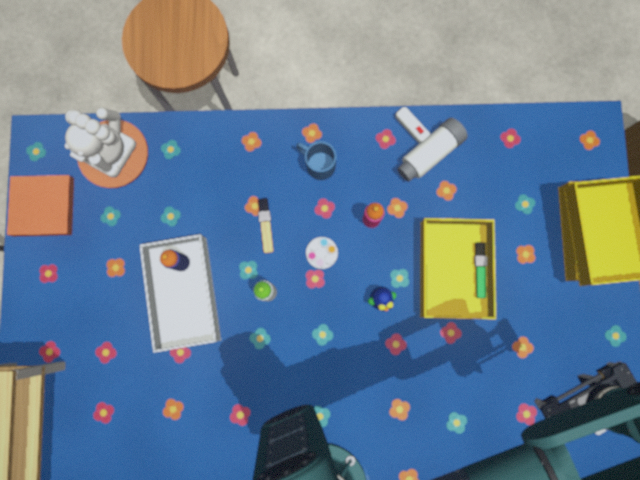

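The top view shows the basket at about (180,293) with the stored bottle at (174,260). The lime-capped bottle is at (264,290), the orange-capped pink bottle at (373,213) and the brush runs from (264,200) to (267,250). The tub is at (458,268), the owl at (382,298) and the palette at (322,252).

```bash
python3 - <<'E'
from h import *
w=np.load("top1.npy")
def obj(name,u0,u1,v0,v1,z0,z1):
    p=w[v0:v1,u0:u1].reshape(-1,3); p=p[(p[:,2]>z0)&(p[:,2]<z1)]
    c,sz,a=cv2.minAreaRect((p[:,:2]*1000).astype(np.float32))
    print(name,len(p),"rect c",np.round(c,0),"size",np.round(sz),"ang",round(a,1),"med",p.mean(0).round(3),"z",np.percentile(p[:,2],[2,98]).round(3))
obj("basket rim",135,225,230,358,.05,.067)
obj("tub rim",412,503,210,325,.05,.067)
obj("stored cap",150,200,240,285,.1,.15)
obj("white cap",245,285,270,310,.1,.15)
obj("white body",245,285,270,310,.02,.15)
obj("pink cap",355,395,195,235,.1,.15)
obj("pink body",355,395,195,235,.02,.15)
obj("brush",254,278,192,256,.008,.03)
obj("storedbrush",470,490,236,303,.012,.035)
obj("palette",300,345,230,275,.007,.03)
obj("owl",360,403,280,316,.02,.1)
obj("owltop",360,403,280,316,.05,.1)
obj("mug",295,340,135,185,.02,.12)
print(w[300,240],w[330,300])
E
```

```text
basket rim 962 rect c [471. 338.] size [261. 152.] ang 8.7 med [0.475 0.34  0.059] z [0.051 0.065]
tub rim 904 rect c [ 514. -339.] size [172. 241.] ang 87.6 med [ 0.515 -0.343  0.059] z [0.051 0.065]
stored cap 295 rect c [547. 343.] size [41. 42.] ang 49.0 med [0.546 0.34  0.121] z [0.101 0.141]
white cap 254 rect c [469. 127.] size [40. 40.] ang 63.7 med [0.468 0.127 0.12 ] z [0.105 0.137]
white body 364 rect c [469. 127.] size [44. 44.] ang 41.6 med [0.467 0.123 0.106] z [0.029 0.136]
pink cap 249 rect c [ 647. -136.] size [40. 41.] ang 30.6 med [ 0.645 -0.135  0.12 ] z [0.102 0.137]
pink body 392 rect c [ 646. -136.] size [44. 43.] ang 24.5 med [ 0.64  -0.133  0.101] z [0.026 0.136]
brush 548 rect c [637. 128.] size [139.  35.] ang 5.0 med [0.638 0.131 0.016] z [0.01  0.022]
storedbrush 794 rect c [ 515. -402.] size [ 38. 164.] ang 87.3 med [ 0.513 -0.405  0.021] z [0.013 0.032]
palette 612 rect c [573. -11.] size [102.  97.] ang 15.9 med [ 0.564 -0.009  0.012] z [0.007 0.018]
owl 501 rect c [ 446. -153.] size [57. 57.] ang 55.7 med [ 0.444 -0.15   0.061] z [0.024 0.083]
owltop 359 rect c [ 442. -153.] size [45. 52.] ang 88.7 med [ 0.443 -0.153  0.071] z [0.057 0.083]
mug 661 rect c [801.  -6.] size [102.  75.] ang 25.0 med [ 0.794 -0.006  0.06 ] z [0.022 0.089]
[0.45131298 0.19568581 0.00423077] [0.3740201  0.0476147  0.00245447]
```

```bash
python3 -m creep '[[[0,0,0,8.9],[0,0,0,8.9],[22,-41,0,0],[22,-41,0,0],[22,-41,0,0],[22,-41,0,0],[22,-41,0,0],[22,-41,0,0]]]' 1; python3 -m creep '[[[22,-41,0,0],[22,-41,0,0],[22,-41,0,0],[22,-41,0,0],[22,-41,0,0],[22,-41,0,0],[22,-41,0,0],[22,-41,0,0]]]'
cat >> h.py <<'E'
def to(x,y,z,yaw=None):
    "remaining shift in tool axes (mm) and turn (deg) to a target TCP"
    o=get_obs(); p=o["tool_pos"]; ps=o["ee_rot"][2]
    d=(np.array([x,y,z])-p)*1000; c,s=np.cos(ps),np.sin(ps)
    r=[d[0]*c+d[1]*s, d[0]*s-d[1]*c, -d[2]]
    if yaw is not None: r.append(np.degrees(ps)-yaw)
    print("t",round(o["time"],2),"p",p.round(4),"yaw",np.degrees(ps).round(1),"F",o["wrist_force"].round(1),"w",round(o["width"],4),"SHIFT",np.round(r,1))
def above(w,c,r,z0,z1):
    m=(np.hypot(w[...,0]-c[0],w[...,1]-c[1])<r)&(w[...,2]>z0)&(w[...,2]<z1); p=w[m]
    if len(p)<5: return print("none")
    (cx,cy),sz,a=cv2.minAreaRect((p[:,:2]*1000).astype(np.float32))
    print(len(p),"c",round(cx),round(cy),"size",np.round(sz),"ang",round(a,1),"z",np.percentile(p[:,2],[2,98]).round(3))
E
python3 - <<'E'
from h import *
s=snapshot("wrist"); save(s,"w1"); w=world(s)
above(w,(.469,.127),.04,.1,.145); above(w,(.469,.127),.04,.05,.145)
to(.469,.127,.06,8.7)
E
```

```text
time: 1.05
tool_pos: [0.3383, -0.228, 0.2048]
ee_rot: [-3.141, 0.0, 0.15]
wrist_force: [0.1, -0.4, -0.5]
width: 0.094
time: 2.05
tool_pos: [0.4632, 0.1225, 0.2047]
ee_rot: [3.141, 0.001, 0.15]
wrist_force: [1.0, -0.5, 1.0]
width: 0.0939
1735 c 471 130 size [41. 38.] ang 86.3 z [0.107 0.136]
2341 c 473 130 size [46. 40.] ang 86.3 z [0.058 0.136]
t 2.1 p [0.4642 0.1272 0.2043] yaw 8.9 F [1.2 1.7 0.4] w 0.0942 SHIFT [  4.7   1.  144.3   0.2]
```

View pics/w1.png

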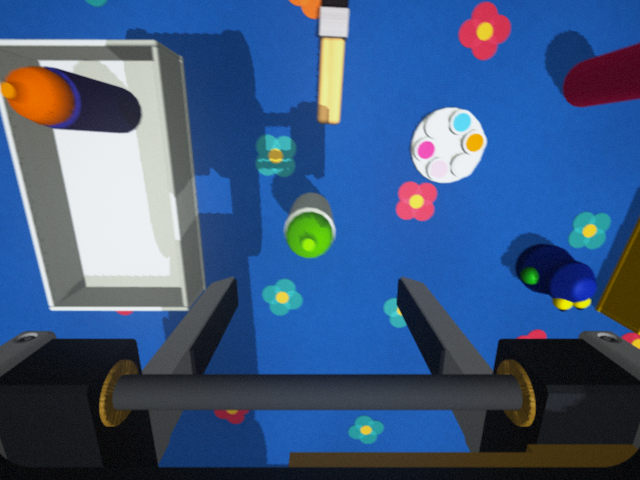

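The wrist picture shows the lime-capped bottle at (310,230), centred between the fingers; the basket is at the left with its dark bottle.

```bash
python3 -m creep '[[[6,0,20,0],[0,0,30,0],[0,0,30,0],[0,0,30,0],[0,0,24,0],[0,0,10,0],[0,0,0,0],[0,0,0,0]]]' 1; python3 -m creep '[[[0,0,0,0],[0,0,0,0],[0,0,0,0],[0,0,0,0],[0,0,0,0],[0,0,0,0]]]' 0
python3 - <<'E'
from h import *
to(.47,.13,.06,8.7)
E
```

```text
time: 3.1
tool_pos: [0.47, 0.1219, 0.0626]
ee_rot: [3.141, -0.002, 0.15]
wrist_force: [0.1, 0.5, 0.4]
width: 0.0943
time: 3.85
tool_pos: [0.4693, 0.1221, 0.0616]
ee_rot: [-3.141, -0.0, 0.15]
wrist_force: [0.7, 1.4, 1.1]
width: 0.047
t 3.85 p [0.4693 0.1221 0.0616] yaw 8.6 F [0.7 1.4 1.1] w 0.047 SHIFT [ 1.8 -7.7  1.6 -0.1]
```

```bash
python3 -m creep '[[[0,0,-15,0],[0,0,-30,0],[0,0,-35,0],[0,0,-30,0],[0,0,-10,0],[-4,-15,0,0],[-7,-32,0,0],[-7,-38,0,0]]]'; python3 -m creep '[[[-7,-38,0,0],[-7,-38,0,0],[-7,-32,0,0],[-5,-20,0,0],[0,0,0,0],[0,0,0,0]]]'
python3 - <<'E'
from h import *
s=snapshot("wrist"); save(s,"w2"); s=snapshot("top"); w=world(s)
above(w,(.475,.34),.17,.05,.068); above(w,(.547,.343),.04,.1,.15); above(w,(.394,.326),.05,.19,.3)
to(.394,.326,.067,8.7)
E
```

```text
time: 4.85
tool_pos: [0.4369, 0.2041, 0.1793]
ee_rot: [3.141, 0.004, 0.149]
wrist_force: [0.0, 0.3, -2.2]
width: 0.0462
time: 5.6
tool_pos: [0.3932, 0.3253, 0.1802]
ee_rot: [3.14, 0.002, 0.15]
wrist_force: [-1.0, 0.2, -1.8]
width: 0.0464
825 c 471 338 size [260. 152.] ang 8.4 z [0.051 0.065]
299 c 547 343 size [43. 41.] ang 20.7 z [0.101 0.142]
156 c 397 300 size [67. 47.] ang 11.6 z [0.239 0.3  ]
t 5.7 p [0.3938 0.3251 0.1809] yaw 8.5 F [ 0.2 -0.4 -1.7] w 0.0463 SHIFT [  0.3  -0.9 113.9  -0.2]
```

View pics/w2.png

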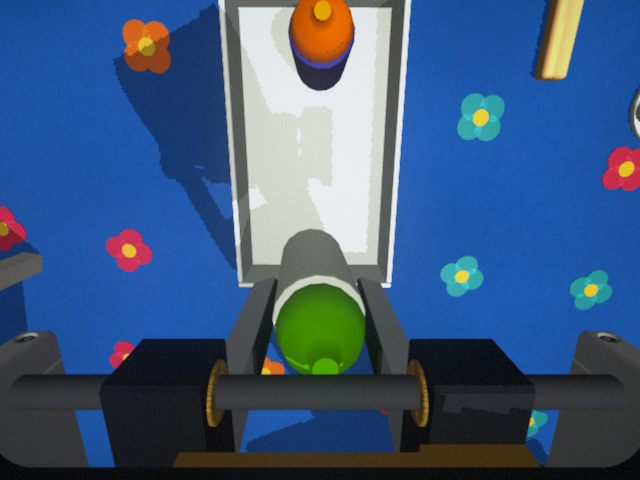

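The picture shows the held bottle at (320,290) on the basket's midline, well clear of the stored bottle at (322,40). Lowering it now.

```bash
python3 -m creep '[[[0,0,20,0],[0,0,30,0],[0,0,30,0],[0,0,20,0],[0,0,8,0],[0,0,3,0],[0,0,2,0],[0,0,0,0]]]'; python3 -m creep '[[[0,0,1,0],[0,0,0,0]]]'
```

```text
time: 6.7
tool_pos: [0.3943, 0.3261, 0.0692]
ee_rot: [-3.141, -0.001, 0.15]
wrist_force: [0.3, -0.4, -1.8]
width: 0.046
time: 6.95
tool_pos: [0.3939, 0.326, 0.0677]
ee_rot: [-3.142, -0.0, 0.15]
wrist_force: [-1.0, -0.5, -1.4]
width: 0.0462
```

```bash
python3 -m creep '[[[0,0,1,0],[0,0,0,0]]]';python3 -m creep '[[[0,0,1,0],[0,0,0,0]]]';python3 -m creep '[[[0,0,1,0],[0,0,0,0]]]'
```

```text
time: 7.2
tool_pos: [0.394, 0.326, 0.0668]
ee_rot: [-3.141, -0.001, 0.15]
wrist_force: [-0.3, 0.1, -0.7]
width: 0.0462
time: 7.45
tool_pos: [0.3945, 0.3263, 0.0666]
ee_rot: [-3.141, -0.002, 0.15]
wrist_force: [-0.5, -0.3, 5.2]
width: 0.046
time: 7.7
tool_pos: [0.3945, 0.3273, 0.0661]
ee_rot: [-3.139, -0.003, 0.15]
wrist_force: [-1.3, 0.7, 6.2]
width: 0.0462
```

```bash
python3 -m creep '[[[0,0,0,0],[0,0,0,0],[0,0,0,0],[0,0,0,0],[0,0,-20,0],[0,0,-40,0],[0,0,-45,0],[0,0,-35,0]]]' 1;python3 -m creep '[[[8,20,0,0],[15,43,0,0],[15,43,0,0],[15,43,0,0],[15,43,0,0],[15,43,0,0],[15,43,0,0],[15,43,0,0]]]';python3 -m creep '[[[15,43,0,0],[15,43,0,0],[15,43,0,0],[15,40,0,0],[8,10,0,0],[0,0,0,0]]]'
python3 - <<'E'
from h import *
s=snapshot("wrist"); save(s,"w3"); w=world(s)
above(w,(.647,-.136),.04,.1,.145); above(w,(.647,-.136),.04,.05,.145)
to(.647,-.136,.06,8.6)
s=snapshot("top");w=world(s)
above(w,(.394,.326),.05,.1,.15);above(w,(.547,.343),.05,.1,.15)
E
```

```text
time: 8.7
tool_pos: [0.3941, 0.326, 0.2064]
ee_rot: [-3.141, -0.002, 0.15]
wrist_force: [0.2, -0.3, -0.3]
width: 0.0939
time: 9.7
tool_pos: [0.5541, 0.0239, 0.2043]
ee_rot: [3.142, 0.0, 0.15]
wrist_force: [-0.2, 1.7, 0.1]
width: 0.094
time: 10.45
tool_pos: [0.6476, -0.1414, 0.2037]
ee_rot: [-3.141, 0.001, 0.15]
wrist_force: [0.5, 0.4, 0.1]
width: 0.0938
1722 c 650 -135 size [41. 37.] ang 88.2 z [0.107 0.136]
2382 c 651 -135 size [45. 40.] ang 84.0 z [0.057 0.136]
t 10.5 p [ 0.6474 -0.1406  0.2042] yaw 8.6 F [-0.3  1.2  0.5] w 0.094 SHIFT [  0.3  -4.6 144.2   0. ]
297 c 395 327 size [44. 39.] ang 10.8 z [0.101 0.141]
296 c 547 343 size [40. 44.] ang 41.5 z [0.101 0.142]
```

View pics/w3.png

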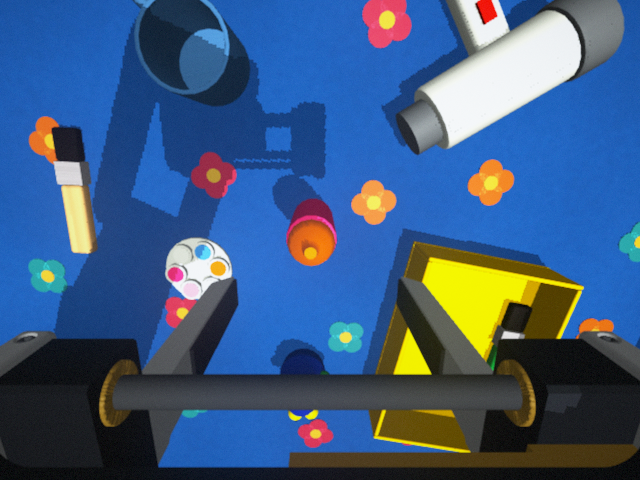

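The pink bottle is at (311,235), centred between the fingers. The white bottle stands in the basket at (0.395,0.327), with its top 0.141 m above the table.

```bash
python3 -m creep '[[[2,-5,20,0],[0,0,30,0],[0,0,30,0],[0,0,30,0],[0,0,24,0],[0,0,10,0],[0,0,0,0],[0,0,0,0]]]' 1; python3 -m creep '[[[0,0,0,0],[0,0,0,0],[0,0,0,0],[0,0,0,0],[0,0,0,0],[0,0,0,0]]]' 0
```

```text
time: 11.55
tool_pos: [0.6497, -0.1361, 0.0623]
ee_rot: [3.14, -0.003, 0.151]
wrist_force: [-0.2, -0.4, 0.3]
width: 0.0942
time: 12.3
tool_pos: [0.6488, -0.1362, 0.0604]
ee_rot: [3.142, 0.0, 0.15]
wrist_force: [-0.5, 0.3, -0.1]
width: 0.0457
```

```bash
python3 -m creep '[[[0,0,-15,0],[0,0,-30,0],[0,0,-40,0],[0,0,-40,0],[0,0,-20,0],[-3,-15,0,0],[-6,-28,0,0],[-8,-38,0,0]]]'; python3 -m creep '[[[-9,-41,0,0],[-9,-41,0,0],[-9,-41,0,0],[-9,-41,0,0],[-9,-41,0,0],[-9,-41,0,0],[-9,-41,0,0],[-9,-41,0,0]]]';python3 -m creep '[[[-8,-38,0,0],[-6,-28,0,0],[-2,-18,0,0],[0,0,0,0],[0,0,0,0]]]'
python3 - <<'E'
from h import *
s=snapshot("wrist"); save(s,"w4")
to(.471,.337,.068,8.5)
E
```

```text
time: 13.3
tool_pos: [0.6184, -0.0574, 0.2034]
ee_rot: [-3.14, 0.003, 0.149]
wrist_force: [0.2, 0.1, -1.6]
width: 0.0458
time: 14.3
tool_pos: [0.4973, 0.2564, 0.2037]
ee_rot: [3.141, 0.003, 0.151]
wrist_force: [1.3, -1.2, -2.5]
width: 0.0458
time: 14.92
tool_pos: [0.4714, 0.3347, 0.205]
ee_rot: [3.141, 0.001, 0.149]
wrist_force: [0.5, -0.0, -2.6]
width: 0.0456
t 14.97 p [0.4716 0.3346 0.2053] yaw 8.5 F [-0.2 -0.7 -2.4] w 0.0452 SHIFT [ -0.2  -2.5 137.3   0. ]
```

View pics/w4.png

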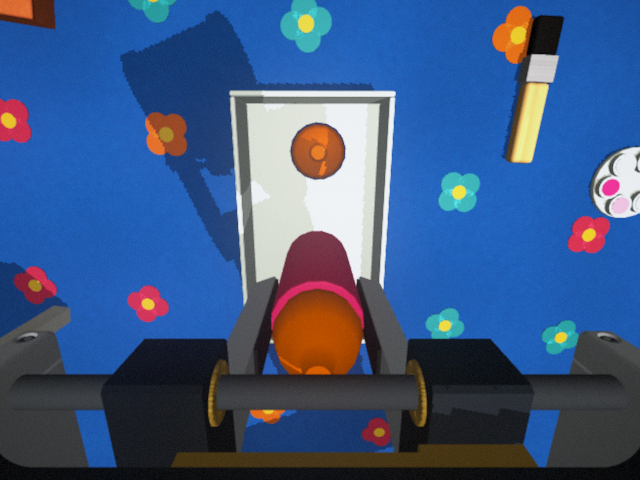

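The pink bottle hangs at (318,290) on the basket's midline. The stored bottle is seen from above at (318,150), with a clear gap between them.

```bash
python3 -m creep '[[[0,-2,20,0],[0,0,35,0],[0,0,35,0],[0,0,30,0],[0,0,13,0],[0,0,3,0],[0,0,1,0],[0,0,0,0]]]'; python3 -m creep '[[[0,0,1,0],[0,0,0,0]]]';python3 -m creep '[[[0,0,1,0],[0,0,0,0]]]'
```

```text
time: 15.98
tool_pos: [0.4718, 0.338, 0.07]
ee_rot: [-3.141, -0.003, 0.15]
wrist_force: [0.1, 0.6, -1.4]
width: 0.0455
time: 16.23
tool_pos: [0.4711, 0.3377, 0.0678]
ee_rot: [-3.141, -0.001, 0.15]
wrist_force: [-0.5, 0.4, -1.6]
width: 0.0455
time: 16.48
tool_pos: [0.4708, 0.3375, 0.0663]
ee_rot: [3.141, 0.0, 0.15]
wrist_force: [-0.4, 0.7, -1.6]
width: 0.0453
```

```bash
python3 -m creep '[[[0,0,1,0],[0,0,0,0]]]';python3 -m creep '[[[0,0,1,0],[0,0,0,0]]]'
```

```text
time: 16.73
tool_pos: [0.4709, 0.3376, 0.0654]
ee_rot: [3.142, -0.0, 0.15]
wrist_force: [0.5, -0.0, -1.0]
width: 0.0456
time: 16.98
tool_pos: [0.4711, 0.3376, 0.0653]
ee_rot: [-3.141, -0.001, 0.15]
wrist_force: [-2.3, -0.2, 2.9]
width: 0.0455
```

```bash
python3 -m creep '[[[0,0,0,0],[0,0,0,0],[0,0,0,0],[0,0,0,0],[0,0,-20,0],[0,0,-40,0],[0,0,-45,0],[0,0,-30,0]]]' 1;python3 -m creep '[[[10,18,0,0],[18,33,0,0],[20,36,0,0],[20,36,0,0],[20,36,0,0],[20,36,0,0],[15,25,0,0],[6,12,0,0]]]';python3 -m creep '[[[0,0,0,3.5],[0,0,0,0]]]'
python3 - <<'E'
from h import *
s=snapshot("wrist"); save(s,"w5"); w=world(s)
above(w,(.637,.128),.085,.008,.03)
to(.635,.128,.004,5)
s=snapshot("top");w=world(s)
above(w,(.394,.326),.04,.1,.15);above(w,(.471,.338),.04,.1,.15);above(w,(.547,.343),.04,.1,.15)
E
```

```text
time: 17.98
tool_pos: [0.4715, 0.3379, 0.2021]
ee_rot: [-3.14, -0.003, 0.15]
wrist_force: [0.9, 0.5, 0.2]
width: 0.0941
time: 18.98
tool_pos: [0.6333, 0.1246, 0.1964]
ee_rot: [3.141, 0.004, 0.147]
wrist_force: [-0.2, 0.1, 0.4]
width: 0.0939
time: 19.23
tool_pos: [0.6327, 0.1271, 0.1981]
ee_rot: [3.142, 0.002, 0.09]
wrist_force: [-0.4, 0.2, 0.6]
width: 0.0938
2755 c 638 134 size [138.  27.] ang 5.5 z [0.013 0.018]
t 19.27 p [0.6327 0.1274 0.1984] yaw 5.2 F [-0.2  0.6 -0.5] w 0.0937 SHIFT [  2.4  -0.4 194.4   0.2]
304 c 394 327 size [39. 42.] ang 58.6 z [0.101 0.139]
296 c 470 335 size [40. 41.] ang 88.6 z [0.102 0.142]
296 c 547 343 size [41. 42.] ang 87.3 z [0.1   0.141]
```

View pics/w5.png

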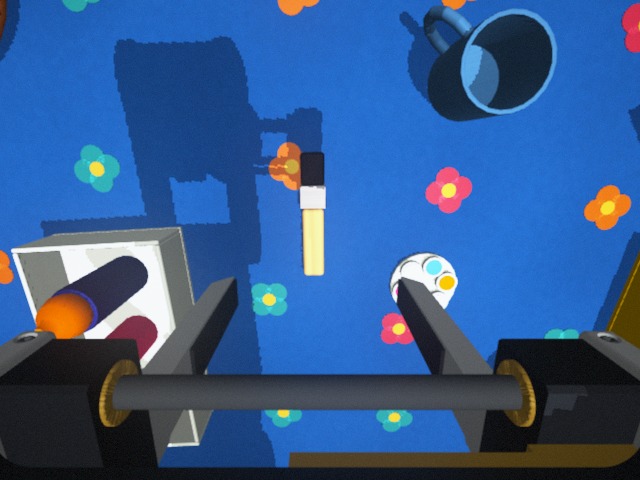

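The brush lies straight between the fingers, from (313,152) to (313,275). All three bottles stand in the basket with tops at 0.14 m.

```bash
python3 -m creep '[[[2,-3,25,0],[0,0,35,0],[0,0,40,0],[0,0,40,0],[0,0,30,0],[0,0,12,0],[0,0,5,0],[0,0,0,0]]]' 1; python3 -m creep '[[[0,0,3,0],[0,0,2,0],[0,0,0,0]]]'
```

```text
time: 20.32
tool_pos: [0.6357, 0.1308, 0.0136]
ee_rot: [-3.142, -0.002, 0.089]
wrist_force: [0.4, 0.9, 0.8]
width: 0.0939
time: 20.7
tool_pos: [0.6349, 0.1306, 0.0076]
ee_rot: [3.142, -0.0, 0.089]
wrist_force: [-0.5, -0.7, -0.4]
width: 0.0939
```

```bash
python3 -m creep '[[[0,0,2,0],[0,0,1,0],[0,0,0,0]]]'; python3 -m creep '[[[0,0,0,0],[0,0,0,0],[0,0,0,0],[0,0,0,0],[0,0,0,0],[0,0,0,0],[0,0,0,0]]]' 0
```

```text
time: 21.08
tool_pos: [0.6348, 0.1306, 0.0042]
ee_rot: [3.142, 0.0, 0.089]
wrist_force: [0.2, -1.1, 0.1]
width: 0.0938
time: 21.95
tool_pos: [0.6349, 0.1306, 0.0045]
ee_rot: [3.141, -0.0, 0.089]
wrist_force: [-0.6, 0.3, 0.5]
width: 0.0271
```

```bash
python3 -m creep '[[[0,0,-15,0],[0,0,-35,0],[0,0,-45,0],[0,0,-40,0],[0,0,-15,0],[0,0,0,4],[0,0,0,3.5],[0,0,0,0]]]';python3 -m creep '[[[-5,18,0,0],[-8,35,0,0],[-10,44,0,0],[-10,44,0,0],[-10,44,0,0],[-10,44,0,0],[-10,44,0,0],[-10,44,0,0]]]';python3 -m creep '[[[-10,44,0,0],[-10,44,0,0],[-8,30,0,0],[-3,15,0,0],[0,0,0,0],[0,0,0,0]]]'
python3 - <<'E'
from h import *
s=snapshot("wrist"); save(s,"w6"); w=world(s); p=w[(w[...,2]>.115)&(w[...,2]<.19)]
to(.512,-.314,.01,-2.4)
s=snapshot("top");w=world(s); above(w,(.514,-.339),.16,.05,.068)
E
```

```text
time: 22.95
tool_pos: [0.6343, 0.1305, 0.1533]
ee_rot: [3.141, 0.002, -0.041]
wrist_force: [-0.0, -0.8, -0.9]
width: 0.0239
time: 23.95
tool_pos: [0.5472, -0.1853, 0.1544]
ee_rot: [3.141, 0.0, -0.042]
wrist_force: [0.7, 0.1, -0.8]
width: 0.0239
time: 24.7
tool_pos: [0.5124, -0.3136, 0.1545]
ee_rot: [-3.141, -0.0, -0.041]
wrist_force: [-0.2, -0.1, -0.3]
width: 0.0236
t 24.75 p [ 0.5125 -0.3135  0.1545] yaw -2.3 F [ 0.6 -1.  -1.1] w 0.0234 SHIFT [-5.000e-01  5.000e-01  1.445e+02  1.000e-01]
551 c 514 -339 size [171. 241.] ang 87.8 z [0.051 0.065]
```

View pics/w6.png

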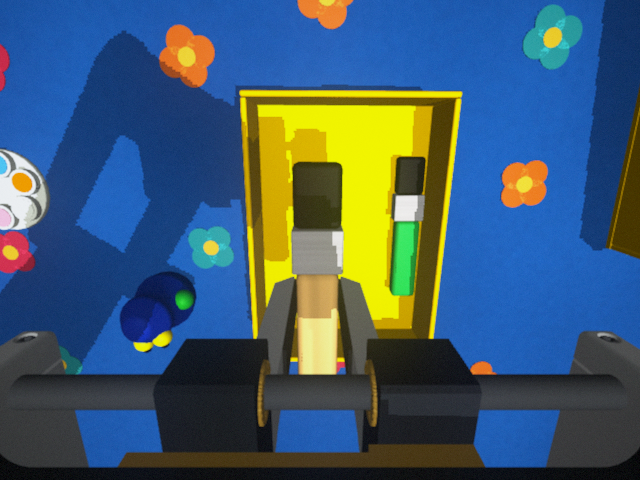

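The brush hangs straight at u≈317, over the free half of the tub. The stored green brush is at (405,225), about 90 px to the right.

```bash
python3 -m creep '[[[0,0,20,0],[0,0,35,0],[0,0,40,0],[0,0,30,0],[0,0,13,0],[0,0,3,0],[0,0,1,0],[0,0,0,0]]]'; python3 -m creep '[[[0,0,1,0],[0,0,0,0]]]';python3 -m creep '[[[0,0,1,0],[0,0,0,0]]]'
```

```text
time: 25.8
tool_pos: [0.5131, -0.3153, 0.0141]
ee_rot: [3.14, -0.002, -0.042]
wrist_force: [0.4, 0.3, -1.3]
width: 0.0237
time: 26.05
tool_pos: [0.5124, -0.3149, 0.012]
ee_rot: [3.141, -0.001, -0.042]
wrist_force: [-0.1, 0.4, -0.2]
width: 0.0235
time: 26.3
tool_pos: [0.5125, -0.315, 0.0119]
ee_rot: [3.141, -0.001, -0.042]
wrist_force: [-1.0, 1.5, 4.5]
width: 0.0236
```

```bash
python3 -m creep '[[[0,0,0,0],[0,0,0,0],[0,0,0,0],[0,0,0,0],[0,0,-20,0],[0,0,-40,0],[0,0,-50,0],[0,0,-50,0]]]' 0.55; python3 -m creep '[[[-20,0,-20,0],[-40,0,0,0],[-40,0,0,0],[-40,0,0,0],[-30,0,0,0],[0,0,0,0]]]'
python3 - <<'E'
from h import *
s=snapshot("top"); save(s,"top2"); w=world(s); to(0,0,0)
for n,c,r,a,b in [("white",(.394,.326),.04,.1,.15),("pink",(.471,.338),.04,.1,.15),("stored",(.547,.343),.04,.1,.15),("tub brush",(.515,-.314),.072,.014,.05),("palette",(.573,-.011),.06,.007,.03),("owl",(.446,-.153),.05,.02,.1),("mug",(.8,-.006),.07,.02,.12)]:
    print(n); above(w,c,r,a,b)
E
```

```text
time: 27.3
tool_pos: [0.512, -0.3145, 0.1716]
ee_rot: [-3.141, 0.0, -0.042]
wrist_force: [0.4, 0.0, 0.0]
width: 0.0515
time: 28.05
tool_pos: [0.3412, -0.3076, 0.1909]
ee_rot: [3.141, -0.001, -0.044]
wrist_force: [0.7, -0.3, -0.6]
width: 0.0519
t 28.1 p [ 0.3423 -0.3077  0.1908] yaw -2.5 F [ 0.  -0.7  0. ] w 0.0519 SHIFT [-355.2 -292.7  190.8]
white
304 c 395 327 size [41. 42.] ang 52.3 z [0.101 0.14 ]
pink
296 c 470 335 size [41. 42.] ang 88.2 z [0.101 0.142]
stored
296 c 548 343 size [42. 42.] ang 23.3 z [0.1   0.141]
tub brush
669 c 523 -296 size [ 99. 139.] ang 71.6 z [0.015 0.041]
palette
606 c 573 -9 size [94. 93.] ang 62.8 z [0.007 0.018]
owl
502 c 447 -153 size [57. 57.] ang 60.4 z [0.023 0.082]
mug
660 c 800 -7 size [101.  76.] ang 24.9 z [0.022 0.089]
```

View pics/top2.png

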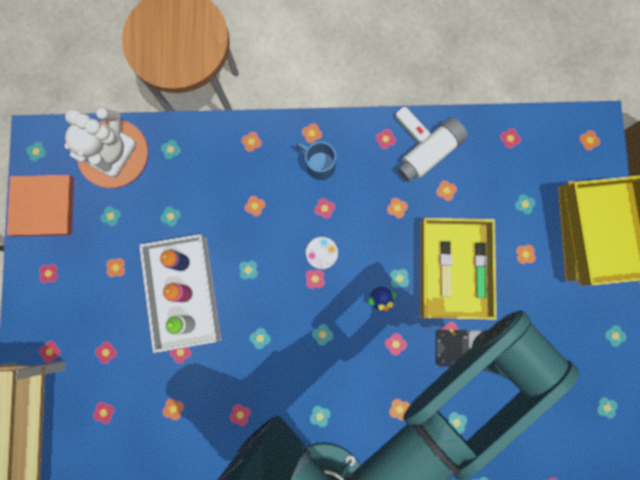

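The three bottles stand in the basket at (174,260), (177,292) and (176,325). Both brushes lie flat in the tub at (446,268) and (481,270), and nothing else has moved.

```bash
python3 -c "
from bench import ticket
print(ticket.close_job())"
```

```text
the job is handed in; nothing more can be done
None
```

The job is done and handed in at about 28 s of the 69 s allowed. The white and pink bottles stand in the white basket, each lowered until it touched the floor and then released. The wooden brush lies in the yellow tub beside the green one.

- **Bottles:** in the last top view, both placed bottles and the stored one stand upright with tops at about 0.14 m. The stored bottle is within 1 mm of where it was.
- **Brushes:** the last picture shows both brushes lying in the tub, well clear of its rim. My depth figure for the placed brush was no use because the tub wall fell in the measuring window. That placement rests on the picture, the contact force on lowering, and the tool height.
- **Everything else:** the palette, owl and mug are within 2 mm of where they started, which is within measurement noise.
- **Forces and robot:** the highest vertical wrist force in the readings was about 6 N. The gripper was clear of everything at hand-in.

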